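# Peel the top slide tray and show it to the imaging cabinet

### The arm

A 6-joint arm with a two-finger parallel gripper is mounted at the origin on the work surface. World frame = base frame: x ahead of the robot, y to its left, z up, the work surface at z = 0. Lengths are in m, angles in rad, forces in N, time in s.
With the tool pointing down it reaches from about 0.375 to 0.9 m from the base axis. Payload 3.1 kg.
Tool frame: the origin (TCP) lies at the very end of the fingers, on their centre line; the grasp point (between the pads) lies 19 mm behind it; x points along the fingers, z is the direction in which the jaws open and shut, and the axes are right-handed (so a half turn about x gives the same grasp; the last joint's range is limited). The gripper opens to 87 mm and grips with 3 to 60 N. Pads are 19 mm wide; open, the fingers measure 117 mm over their backs; the gripper's body (75 mm by 190 mm) begins 51 mm behind the grasp point.
Start: joints at [0.956, 0.527, 1.433, -0, 1.181, -0.178], TCP at [0.264, 0.566, 0.223] pointing down, gripper open.
Joint ranges: [-3.08, 3.08], [-0.75, 2.2], [0.22, 2.44], [-1.43, 4.57], [0, 2.65], [-2.85, 2.85]. Speed limits (rad/s): [2.79, 2.79, 3.14, 3.14, 3.14, 3.14].

### API

Orientations are given as a unit quaternion [x, y, z, w].
In Python, from rig import get_obs, vision, hand_in gives the robot as it stands. The module is installed in compiled form; this text tells all that it offers.
- The arm moves only by the tool step_arm, never from a script. Its arguments are lists of equal length, an entry for each row: "slide": the shift along the world's x, y, z scaled (see below), a list of three; "turn": the turn, a rotation vector about the world's x, y, z scaled (see below), a list of three. In form: {"slide": [[dx, dy, dz], ...], "turn": [[wx, wy, wz], ...]}. A call has 1 to 12 rows; each row is the pose to reach, as a shift and turn from the pose commanded when the call began, turning the shorter way round; what a row does not reach only later rows make up. The controller multiplies each number of a shift by 0.1 m and each number of a turn by 2 pi rad. A row lasts 1/10 s, in which the tool goes at most 50 mm and 8.59 degrees, less where a joint would pass 70% of its speed; a pose out of reach is approached as far as the arm can. A call with a number of a shift or a turn outside -1 to 1 is refused whole. A call with a gripper value outside its range is refused whole. "jaw" is the opening, from 0 (shut) to 1 (fully open), set as the call begins (left out, the last holds). The fingers move at their own pace and stop on an object; "newtons" is the grip in N (left out, the last holds). Time passes only in rows, so rows that repeat a pose let the fingers close. It gives the time, the measured TCP pose, the force and the opening at its end, in the units of the state.
- get_obs(): the state, without advancing time (a new reading comes with each control period).
- vision.camera(name): name is "scene" or "top" or "wrist"; returns a dict with "image" (400x640x3 uint8, red, green, blue), "depth" (400x640 float32, m along the optical axis (not along the pixel's ray), 0 where there is no reading), "mtx" (3x3 intrinsics, pixels), "T" (4x4, takes a point from camera to world coordinates). Camera axes: x right, y down, z forward; pixel columns grow to the right and rows downward; lengths in m; the calibration is good to about 2 mm. A picture is of the moment at which its call begins.
- hand_in(): hands the job in, once; it reports no verdict.
Trained networks look in a picture, given as the dict that the camera call returned (one of the last four; its "shot" number tells which), for a name from the list of things; names that differ only in an ending like _2 or _b are one class to them, and where a whole thing is asked for, a point or a joint stands for the part that bears it (a point fixed in the world has none). Each returns a list of dicts, best first, with "p" (0 to 1); they miss things now and then, are a little off and sometimes report something else, mostly with a low value. They report only what shows in the picture. A call takes as long as a camera call. They do not tell look-alikes from the thing itself.
- vision.silhouettes(picture, thing): "mask" (400x640 bool, what is visible of it) and "centre" ([column, row] in pixels, amid what is visible of it).
- vision.spot_point(picture, thing): "centre" ([column, row] in pixels: a listed point, or the origin of a listed thing).
The state is a dict: "time": time; "q": joint angles; "joint_velocities": joint speeds; "joint_torque": joint torques, N m; "position": TCP position; "tool_rot": TCP orientation; "ft_force": force on the tool from outside, world axes, zero at the start; "moment": the same for the moment, N m; "grip_width": finger opening in m.
Only numpy, scipy, OpenCV 4.12 (cv2) and the standard library are available. Lean on these libraries where they do the work, as an engineer would, in place of code of your own. Each camera call takes 0.05 s, during which the arm holds its last target.

### The job

Raise the blue sash of the imaging cabinet by its handle as far as it goes and leave it up. Then peel the top slide tray off the sticky stack by lifting its corner with the red ear first, while the opposite corner still sits down, keeping the rest of the stack standing on the bench where it is and the other things undisturbed. Finish while holding the tray still in the gripper, level, above the yellow-edged mark on the bench and at the height of the open hatch; do not put it down.

Things in the scene. Friction and masses are not known exactly. Their poses are not given: they have to be found in the camera images.
- cabinet: ivory imaging cabinet fixed to the bench, 260 wide x 220 deep x 205 high mm; origin on the bench under the middle of its front face; its own -y points out of the front (roughly towards the robot's right), x along the front, z up. Two aluminium guide posts, 16 x 24 mm and 285 mm high, stand before the face at x = +-105 mm.
- sash (a joint): height by which the blue sash (190 x 122 mm plate, just before the cabinet's face) is raised, m: 0 shut, 0.100 at its upper stop. It needs about 10 N to lift, and friction keeps it where it is left.
- sash_handle (a point): middle of the sash's steel handle bar, which rises with the sash: round, 12 mm thick, 100 mm long along the cabinet's x, 55 mm before the cabinet's face, joined to the sash by an arm at each end; 167 mm above the bench when shut. It can be pinched from above, 41 mm are free between bar and sash. Axes as the cabinet's.
- hatch (a point): middle of the hatch opening in the cabinet's face (170 wide x 120 high mm), 100 mm above the bench, behind the sash when that is shut. Axes as the cabinet's.
- mark (a point): centre of the flat yellow-edged grey mark on the bench, 160 x 120 mm, 180 mm before the cabinet's face. It lies on the bench and can be reached over freely. Axes as the cabinet's.
- stack: the three lower nested white trays, loose, 0.9 kg: rims 140 x 100 mm (along its x, y), pan bottom 120 x 84 mm; origin: centre of its underside, rim top at 40. Four sprung tacky green clips (16 mm long, 5 thick, up to z = 46) on its long sides near the corners each hold the top tray with about 1.5 N until it is 6 mm up; jerked or pushed, the stack tips or slides along.
- tray: top tray, blue-grey, open, 0.2 kg, slides fixed in it: rim 140 x 100 mm (x, y), 24 high, rim underside at 16. Origin: centre of its underside; at the start 24 mm above the stack's origin, axes equal, rim on rim, pan 16 mm deep in the stack with 3 mm play. Its rim is held near the 4 corners by the stack's sticky clips.
- ear (a point): grip point in the tray's red ear, an upright plate on its (+x, +y) corner: 10 mm thick, 24 mm long along the tray's diagonal (direction 0.62 rad from the tray's x towards its y), rising 32 mm above the rim top. This point lies at (68, 48, 46) mm in the tray's frame, 10 mm below the ear's top and 22 mm above the rim. Axes as the tray's. Pinch it from above across its 10 mm.
- ear_corner (a point): the tray's corner under the ear, at (68, 48, 16) mm in the tray's frame, on the rim's underside (40 mm above the stack's origin when seated). Axes as the tray's.
- far_corner (a point): the tray's corner diagonally opposite the ear, at (-68, -48, 16) mm in the tray's frame, on the rim's underside. Axes as the tray's.
- slide_box: bystander: closed blue slide box, 100 x 170 x 34 mm; origin under its centre
- oil: bystander: small amber bottle, 36 mm wide, 75 mm high; origin under its centre
- jar: bystander: specimen jar with red cap, 60 mm wide, 75 mm high; origin under its centre
- wash: bystander: white bottle with blue cap, 64 mm wide, 160 mm high; origin under its centre
- petri: bystander: round culture dish pair, 92 mm wide, 30 mm high; origin under its centre
- timer: bystander: white timer, 55 x 65 x 22 mm; origin under its centre
- beaker: bystander: glass beaker, 64 mm wide, 70 mm high; origin under its centre
There are look-alikes about, which are no part of the job. Leave any orange look-alike of the tray alone.

How it is judged:
On the way, in this order (a step that is already met when the one before it is completed fails the run):
1. the sash is raised fully (value of joint sash above 0.088 m), for 0.2 s.
2. the ear's corner of the top tray is up while the opposite corner still sits on the stack (z of ear_corner in the frame of stack above 0.051 m and z of far_corner in the frame of stack below 0.0465 m), for 0.05 s.
At the end, for the whole second after the job is handed in: Sash up 85 mm or more; fingers hold the tray still, touching neither stack nor cabinet, centre within 45 mm of the mark's centre from above, underside 45 to 145 mm above the bench, level within 0.22 rad; stack flat on the bench within 40 mm of its start; robot not pushing the cabinet (value of joint sash above 0.085 m and horizontal distance between tray and mark below 0.045 m and height (world z) of tray between 0.045 and 0.145 m and angle between tray's own z axis and vertical below 0.22 rad and linear speed of tray below 0.03 m/s and contact force between the fingers and tray above 1 N and contact force between tray and stack below 0.1 N and contact force between tray and cabinet below 0.1 N and contact force between the arm and cabinet below 1 N and distance of stack from where it was at the start of the episode below 0.04 m and angle between stack's own z axis and vertical below 0.05 rad and height (world z) of stack below 0.005 m); the arm keeps its last pose, push and grip.
It fails at once if the rest of the stack is lifted off the bench or tipped (height (world z) of stack above 0.015 m or angle between stack's own z axis and vertical above 0.17 rad or distance of stack from where it was at the start of the episode above 0.05 m).
It fails at once if a bystander is pushed away or knocked over (distance of any of slide_box, oil, jar, wash, petri, timer, beaker from where it was at the start of the episode above 0.03 m or angle between any of slide_box, oil, jar, wash, petri, timer, beaker's own z axis and vertical above 0.5 rad).
It also fails if it takes over 58 s, if anything falls off the work surface, if the arm or the gripper's body presses on something with over 40 N, if the wrist force passes 120 N, or if a joint passes its speed limit or range.

## Working session

There is one attempt and no reset: what is moved stays moved. The work goes in short steps, Python scripts to look and compute and a tool call to move; the robot and the scene stay as the last step left them, time stands still between calls to the robot, and variables do not carry over. Pictures are saved under pics/ and viewed, and the job is handed in when it is done.

Besides the shell and the picture viewer there is one more tool, called after ">>>" as name(argument=value, ...), one argument or row to a line, values as JSON. step_arm: Moves the arm, as the interface text tells. Its arguments: {"type":"object","properties":{"slide":{"type":"array"},"turn":{"type":"array"},"jaw":{"type":"number"},"newtons":{"type":"number"}},"required":["slide","turn"]}

```bash
mkdir -p pics
cat > h.py <<'E'
import numpy as np, cv2
from rig import get_obs, vision, hand_in
def save(im,name): cv2.imwrite('pics/'+name,cv2.cvtColor(im,cv2.COLOR_RGB2BGR))
def w(p,c,r,d=None):
    c=float(c);r=float(r)
    if d is None:
        ci,ri=int(round(c)),int(round(r))
        pt=p['depth'][max(0,ri-1):ri+2,max(0,ci-1):ci+2]; pt=pt[pt>0]
        d=np.median(pt) if pt.size else np.nan
    K=p['mtx'];v=np.array([(c-K[0,2])/K[0,0]*d,(r-K[1,2])/K[1,1]*d,d,1])
    return (p['T']@v)[:3]
def wz(p,c,r,z):
    a=p['T'][:3,3];b=w(p,c,r,1.0)-a
    return a+b*(z-a[2])/b[2]
def cloud(p):
    K=p['mtx'];d=p['depth'];v,u=np.mgrid[:400,:640]
    P=np.stack([(u-K[0,2])/K[0,0]*d,(v-K[1,2])/K[1,1]*d,d],-1)
    W=P@p['T'][:3,:3].T+p['T'][:3,3]; W[d<=0]=np.nan
    return W
E
python3 - <<'E'
from h import *
np.set_printoptions(precision=3,suppress=True)
s=get_obs();print(s)
for n in ['scene','top']:
    p=vision.camera(n);save(p['image'],n+'0.png');print(n,p['T'][:3,3],p['mtx'][0,0])
    for t in ['cabinet','tray','stack','slide_box','oil','jar','wash','petri','timer','beaker']:
        r=vision.silhouettes(p,t); print(t,[(round(x['p'],2),np.round(x['centre']),w(p,*x['centre'])) for x in r[:3]])
    for t in ['sash_handle','mark','hatch','ear','ear_corner','far_corner','tray','stack','cabinet']:
        r=vision.spot_point(p,t); print('pt',t,[(round(x['p'],2),np.round(x['centre'],1),w(p,*x['centre'])) for x in r[:3]])
E
```

```text
{'time': 0.0, 'q': array([ 0.956,  0.528,  1.434, -0.   ,  1.181, -0.179]), 'joint_velocities': array([-0.001, -0.001,  0.   ,  0.   , -0.001, -0.001]), 'joint_torque': array([ -0.002, -44.004, -17.659,   0.063,   0.058,  -0.   ]), 'position': array([0.264, 0.566, 0.222]), 'tool_rot': array([-0.38 ,  0.597,  0.38 ,  0.596]), 'ft_force': array([-0.097,  0.415, -0.823]), 'moment': array([-0.038, -0.006,  0.01 ]), 'grip_width': 0.08702433048836739}
scene [1.147 0.223 0.94 ] 424.02072404496
cabinet [(0.93, array([512., 247.]), array([0.568, 0.423, 0.215]))]
tray [(0.77, array([288., 190.]), array([ 0.463, -0.133,  0.028]))]
stack [(0.77, array([293., 209.]), array([ 0.516, -0.096,  0.025]))]
slide_box [(0.65, array([243., 291.]), array([ 0.787, -0.102,  0.034])), (0.25, array([432., 188.]), array([0.29 , 0.24 , 0.017]))]
oil [(0.89, array([312., 307.]), array([0.771, 0.065, 0.052])), (0.37, array([514., 248.]), array([0.57 , 0.426, 0.214]))]
jar [(0.61, array([373., 314.]), array([0.748, 0.2  , 0.074]))]
wash [(0.85, array([159., 185.]), array([ 0.627, -0.425,  0.095]))]
petri [(0.83, ar
[... 2906 characters left out ...]
4, array([199.2, 227.2]), array([0.472, 0.298, 0.18 ]))]
pt ear [(0.89, array([349.3, 199.7]), array([ 0.552, -0.114,  0.081])), (0.62, array([433.4, 279.8]), array([ 0.314, -0.367,  0.056]))]
pt ear_corner [(0.69, array([430.3, 274.5]), array([ 0.323, -0.373,  0.002])), (0.61, array([351.8, 196.8]), array([ 0.566, -0.128,  0.002]))]
pt far_corner [(0.66, array([389.4, 311.1]), array([ 0.21 , -0.244,  0.002])), (0.59, array([358.8, 252.4]), array([ 0.395, -0.145,  0.049]))]
pt tray [(0.83, array([353.2, 225. ]), array([ 0.478, -0.13 ,  0.032])), (0.72, array([408.2, 293.1]), array([ 0.266, -0.302,  0.007]))]
pt stack []
pt cabinet [(0.69, array([195.6, 222.5]), array([0.485, 0.343, 0.058]))]
```

View pics/scene0.png

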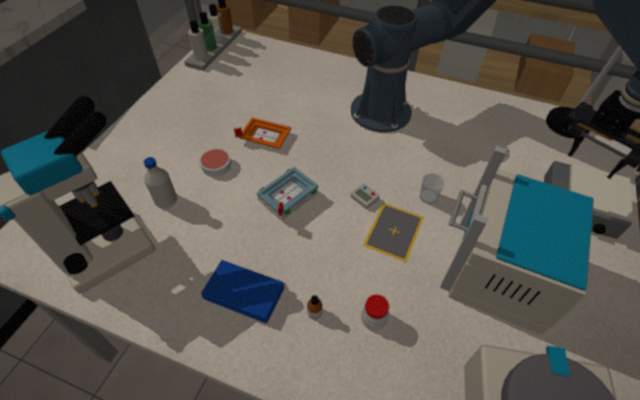

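View pics/top0.png

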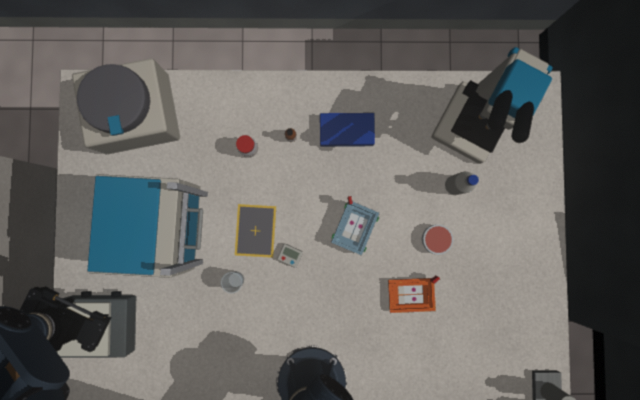

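The scene view shows the blue-grey tray at (288,190) with its red ear at (281,207), and the orange look-alike at (266,133), which I leave alone. The sash handle is at (462,208). In the top view the ear is at (350,200), the handle bar at (200,228) and the mark at (255,230). Next I'll measure the details.

Run:
```python
from h import *
np.set_printoptions(precision=4,suppress=True)
p=vision.camera('top');W=cloud(p)
im=p['image']
a=cv2.resize(im[165:285,170:250],None,fx=5,fy=5,interpolation=cv2.INTER_CUBIC)
b=cv2.resize(im[185:265,320:390],None,fx=7,fy=7,interpolation=cv2.INTER_CUBIC)
save(a,'cab.png');save(b,'tray.png')
# handle: points z .15-.185
m=(W[...,2]>.155)&(W[...,2]<.19)&(W[...,1]>.26)&(W[...,1]<.325)&(abs(W[...,0]-.47)<.12)
P=W[m];print('handle n',len(P),P.min(0),P.max(0),P.mean(0))
vx,vy,x0,y0=cv2.fitLine(P[:,:2].astype(np.float32),cv2.DIST_HUBER,0,.01,.01).ravel();print('dir',np.arctan2(vy,vx),x0,y0)
# posts
m=(W[...,2]>.27)&(W[...,2]<.30)&(W[...,1]>.2)&(W[...,1]<.5);P=W[m]
for q in (P[P[:,0]>.47],P[P[:,0]<.47]): print('post',len(q),q.mean(0),q.min(0),q.max(0)) if len(q) else None
# cabinet top
m=(W[...,2]>.198)&(W[...,2]<.22)&(W[...,1]>.3)&(W[...,1]<.65)&(W[...,0]>.3)&(W[...,0]<.65);P=W[m]
print('cabtop',cv2.minAreaRect(P[:,:2].astype(np.float32)*1000))
# mark by yellow
hsv=cv2.cvtColor(im,cv2.COLOR_RGB2HSV)
y=cv2.inRange(hsv,(18,110,90),(35,255,255));y[:190]=0;y[270:]=0;y[:,:225]=0;y[:,285:]=0
P=W[y>0];print('mark',len(P),cv2.minAreaRect(P[:,:2].astype(np.float32)*1000))
# tray
m=(W[...,2]>.034)&(W[...,2]<.056)&(abs(W[...,0]-.47)<.12)&(abs(W[...,1]+.13)<.11);P=W[m]
print('tray',len(P),cv2.minAreaRect(P[:,:2].astype(np.float32)*1000),np.median(P[:,2]))
m=(W[...,2]>.06)&(abs(W[...,0]-.47)<.12)&(abs(W[...,1]+.13)<.11);P=W[m]
print('ear',len(P),P.mean(0),P.max(0),P.min(0)); print(np.linalg.svd(P[:,:2]-P[:,:2].mean(0))[2][0])
```

```text
handle n 262 [0.4137 0.2909 0.1597] [0.5821 0.3249 0.1895] [0.4767 0.3035 0.1785]
dir 0.07168408 0.4730872 0.3007166
post 83 [0.5751 0.3342 0.2853] [0.5668 0.3222 0.2727] [0.5832 0.3469 0.2918]
post 122 [0.332  0.3818 0.2875] [0.1978 0.3353 0.2707] [0.3746 0.4993 0.2999]
cabtop ((476.6438293457031, 449.32049560546875), (241.435302734375, 260.38165283203125), 86.68820190429688)
mark 368 ((461.55780029296875, 174.6095733642578), (119.55885314941406, 158.75106811523438), 86.95053100585938)
tray 974 ((473.2495422363281, -132.8582305908203), (113.56912231445312, 144.87684631347656), 66.32526397705078) 0.046356284429694194
ear 32 [ 0.5514 -0.1156  0.0795] [ 0.5633 -0.1103  0.0857] [ 0.5399 -0.1223  0.0622]
[-0.9865 -0.164 ]
```

View pics/cab.png

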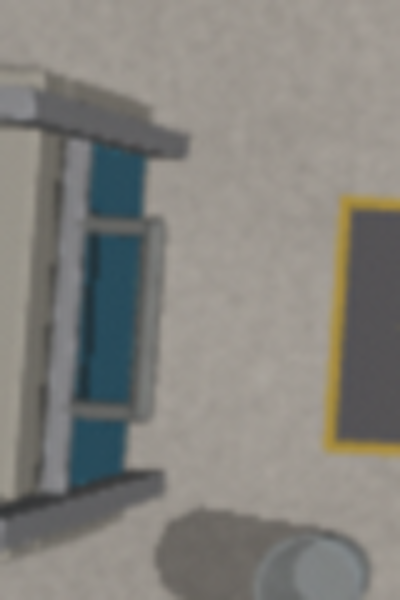

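View pics/tray.png

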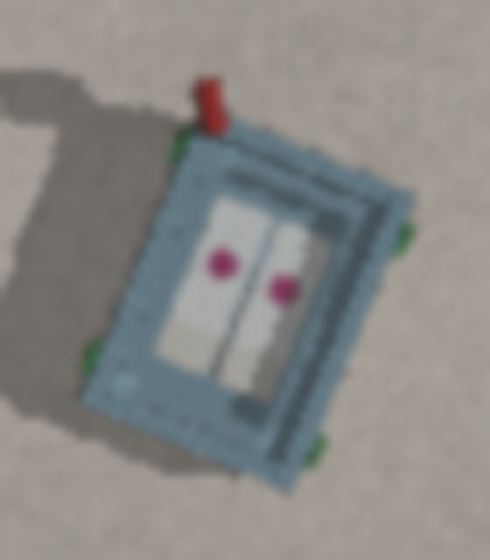

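The cab crop shows the bar from (160,215) to (145,420) in crop pixels. The cabinet's yaw is about -0.053 rad. The tray crop shows the red ear at (210,105), at the upper left corner of the blue-grey tray. Before reaching, I'll check which way the gripper body is oriented and where the posts are.

Run:
```python
from h import *
from scipy.spatial.transform import Rotation as R
np.set_printoptions(precision=4,suppress=True)
s=get_obs();M=R.from_quat(s['tool_rot']).as_matrix();print(M)
p=vision.camera('scene');W=cloud(p)
q=(W-s['position'])@M  # tool frame
for lo,hi in [(-.02,0.005),(-.06,-.03),(-.1,-.075),(-.14,-.11),(-.2,-.15)]:
    m=(q[...,0]>lo)&(q[...,0]<hi)&(abs(q[...,1])<.2)&(abs(q[...,2])<.2)&(W[...,2]>.19);P=q[m]
    if len(P):print(lo,len(P),P.min(0),P.max(0))
p=vision.camera('top');W=cloud(p);q=(W-s['position'])@M
for lo,hi in [(-.02,0.005),(-.06,-.03),(-.1,-.075),(-.14,-.11),(-.2,-.15)]:
    m=(q[...,0]>lo)&(q[...,0]<hi)&(abs(q[...,1])<.2)&(abs(q[...,2])<.2);P=q[m]
    if len(P):print('top',lo,len(P),P.min(0),P.max(0))
hsv=cv2.cvtColor(p['image'],cv2.COLOR_RGB2HSV)
for n,mt in [('mark',vision.silhouettes(p,'mark')[:2])]:
    for x in mt: P=W[x['mask']];P=P[~np.isnan(P[:,0])];print(n,x['p'],cv2.minAreaRect(P[:,:2].astype(np.float32)*1000))
# bar ends at z=.173
for c,r in [(202.5,208.2),(198.5,249),(200.2,228.5)]: print(wz(p,c,r,.171))
save(np.hstack([cv2.resize(vision.camera('wrist')['image'],(640,400))]),'wr0.png')
```

```text
[[ 0.     -0.9061  0.423 ]
 [-0.      0.423   0.9061]
 [-1.     -0.     -0.    ]]
-0.02 177 [-0.02   -0.1976 -0.1612] [0.005  0.0056 0.0724]
-0.06 289 [-0.06   -0.1987 -0.162 ] [-0.0301  0.0101  0.0614]
-0.1 775 [-0.0999 -0.0428 -0.0902] [-0.075   0.0306  0.0834]
-0.14 971 [-0.14   -0.0416 -0.0919] [-0.11    0.0356  0.0606]
-0.2 767 [-0.1999 -0.0422 -0.047 ] [-0.1504  0.0382  0.0252]
top -0.02 735 [-0.0194 -0.2    -0.169 ] [0.005  0.0109 0.0892]
top -0.06 70 [-0.0597 -0.1965 -0.1687] [-0.0304  0.0038  0.0564]
top -0.1 540 [-0.1    -0.0395 -0.0957] [-0.0751  0.0377  0.0887]
top -0.14 1286 [-0.1399 -0.0382 -0.0986] [-0.11    0.0376  0.0927]
top -0.2 805 [-0.2    -0.0387 -0.0538] [-0.1502  0.0351  0.0278]
mark 0.9 ((466.9336242675781, 398.3114013671875), (576.7990112304688, 279.3840026855469), 81.0277099609375)
[0.5236 0.2922 0.171 ]
[0.4133 0.3014 0.171 ]
[0.4686 0.2976 0.171 ]
```

View pics/wr0.png

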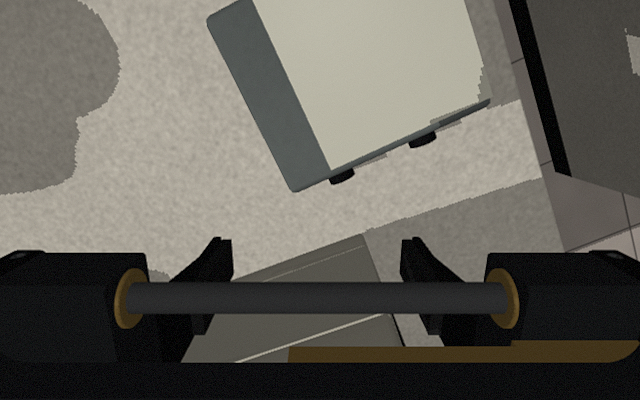

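>>> step_arm(
  slide=[
    [0,0,0.5],
    [0,0,1.0],
    [0,0,1.0],
  ],
  turn=[
    [0,0,0.02],
    [0,0,0.04],
    [0,0,0.06],
  ],
  jaw=0.48,
  newtons=45,
)

```text
time: 2.55
position: [0.2668, 0.57, 0.3311]
tool_rot: [-0.485, 0.508, 0.487, 0.519]
ft_force: [0.2, 1.0, 0.6]
grip_width: 0.0708
```

>>> step_arm(
  slide=[
    [0.3,-0.35,0.1],
    [0.6,-0.7,0.1],
    [0.8,-1.0,0.1],
    [0.8,-1.0,0.1],
  ],
  turn=[
    [0,0,0],
    [0,0,0],
    [0,0,0],
    [0,0,0],
  ],
)

```text
time: 2.95
position: [0.3468, 0.4631, 0.3328]
tool_rot: [-0.484, 0.516, 0.483, 0.516]
ft_force: [-0.4, 0.4, 0.5]
grip_width: 0.0441
```

>>> step_arm(
  slide=[
    [0.3,-0.35,0],
    [0.6,-0.7,0],
    [0.8,-1.0,0],
    [0.8,-1.0,0],
  ],
  turn=[
    [0,0,0],
    [0,0,0],
    [0,0,0],
    [0,0,0],
  ],
)

```text
time: 3.35
position: [0.4267, 0.3638, 0.3325]
tool_rot: [-0.484, 0.516, 0.483, 0.516]
ft_force: [-1.2, -0.1, 0.3]
grip_width: 0.0415
```

>>> step_arm(
  slide=[
    [0.2,-0.3,0],
    [0.44,-0.6,0],
    [0.44,-0.68,0],
    [0.44,-0.68,0],
    [0.44,-0.68,0],
  ],
  turn=[
    [0,0,0],
    [0,0,0],
    [0,0,0],
    [0,0,0],
    [0,0,0],
  ],
)

```text
time: 3.85
position: [0.4674, 0.2995, 0.3325]
tool_rot: [-0.485, 0.515, 0.485, 0.515]
ft_force: [-0.5, -0.3, 0.0]
grip_width: 0.0421
```

Run:
```python
from h import *
from scipy.spatial.transform import Rotation as R
np.set_printoptions(precision=4,suppress=True)
s=get_obs();print(s['position'],s['time'],R.from_quat(s['tool_rot']).as_matrix()[:,2])
p=vision.camera('wrist');save(p['image'],'wr1.png');W=cloud(p)
m=(W[...,2]>.15)&(W[...,2]<.185)&(W[...,1]>.28)&(W[...,1]<.315)&(abs(W[...,0]-.47)<.08);P=W[m];print(len(P),P.min(0),P.max(0),P.mean(0))
if len(P)>20:
    print(cv2.minAreaRect(P[:,:2].astype(np.float32)*1000),cv2.fitLine(P[:,:2].astype(np.float32),cv2.DIST_HUBER,0,.01,.01).ravel())
for x in vision.spot_point(p,'sash_handle'): print(x['p'],x['centre'],wz(p,*x['centre'],.167))
```

```text
[0.4674 0.2995 0.3325] 3.85 [0.059  0.9983 0.0009]
1499 [0.4134 0.293  0.1701] [0.5244 0.315  0.1817] [0.468  0.3027 0.1778]
((468.885498046875, 304.2032165527344), (21.965322494506836, 110.97830200195312), 89.78359985351562) [ 0.999  -0.0457  0.4828  0.302 ]
0.87 [321.2, 185.6] [0.4726 0.304  0.167 ]
0.67 [12.5, 246.3] [ 0.5182 -0.0197  0.167 ]
```

View pics/wr1.png

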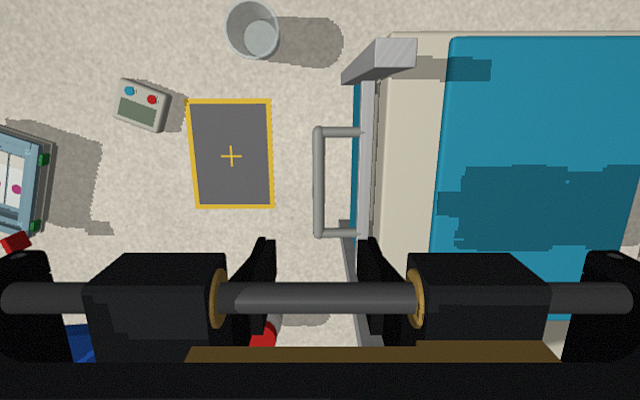

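>>> step_arm(
  slide=[
    [0,0.015,-0.3],
    [0,0.015,-0.6],
    [0,0.015,-0.9],
    [0,0.015,-0.9],
  ],
  turn=[
    [0,0,0],
    [0,0,0],
    [0,0,0],
    [0,0,0],
  ],
)

```text
time: 4.35
position: [0.4648, 0.2997, 0.2388]
tool_rot: [-0.484, 0.517, 0.487, 0.511]
ft_force: [-1.1, -0.5, -0.5]
grip_width: 0.0417
```

>>> step_arm(
  slide=[
    [0,0,-0.2],
    [0,0,-0.4],
    [0,0,-0.6],
    [0,0,-0.8],
    [0,0,-0.87],
    [0,0,-0.87],
  ],
  turn=[
    [0,0,0],
    [0,0,0],
    [0,0,0],
    [0,0,0],
    [0,0,0],
    [0,0,0],
  ],
)

```text
time: 4.95
position: [0.4683, 0.3004, 0.1558]
tool_rot: [-0.485, 0.515, 0.485, 0.514]
ft_force: [0.2, 0.5, -0.0]
grip_width: 0.0415
```

>>> step_arm(
  slide=[
    [0,0,0],
    [0,0,0],
    [0,0,0],
    [0,0,0],
    [0,0,0],
    [0,0,0],
    [0,0,0],
    [0,0,0],
  ],
  turn=[
    [0,0,0],
    [0,0,0],
    [0,0,0],
    [0,0,0],
    [0,0,0],
    [0,0,0],
    [0,0,0],
    [0,0,0],
  ],
  jaw=0,
  newtons=45,
)

```text
time: 5.75
position: [0.4688, 0.3015, 0.1561]
tool_rot: [-0.484, 0.514, 0.485, 0.516]
ft_force: [-0.1, 5.1, 0.9]
grip_width: 0.0108
```

>>> step_arm(
  slide=[
    [0,0,0.05],
    [0,0,0.15],
    [0,0,0.25],
    [0,0,0.35],
    [0,0,0.45],
    [0,0,0.45],
  ],
  turn=[
    [0,0,0],
    [0,0,0],
    [0,0,0],
    [0,0,0],
    [0,0,0],
    [0,0,0],
  ],
)

```text
time: 6.35
position: [0.4688, 0.3015, 0.201]
tool_rot: [-0.484, 0.514, 0.485, 0.516]
ft_force: [-0.3, 4.7, -0.1]
grip_width: 0.0106
```

Run:
```python
from h import *
p=vision.camera('wrist');save(p['image'],'wr2.png')
p=vision.camera('scene');save(cv2.resize(p['image'][120:320,380:640],None,fx=3,fy=3),'sc2.png')
```

```text
(no output)
```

View pics/sc2.png

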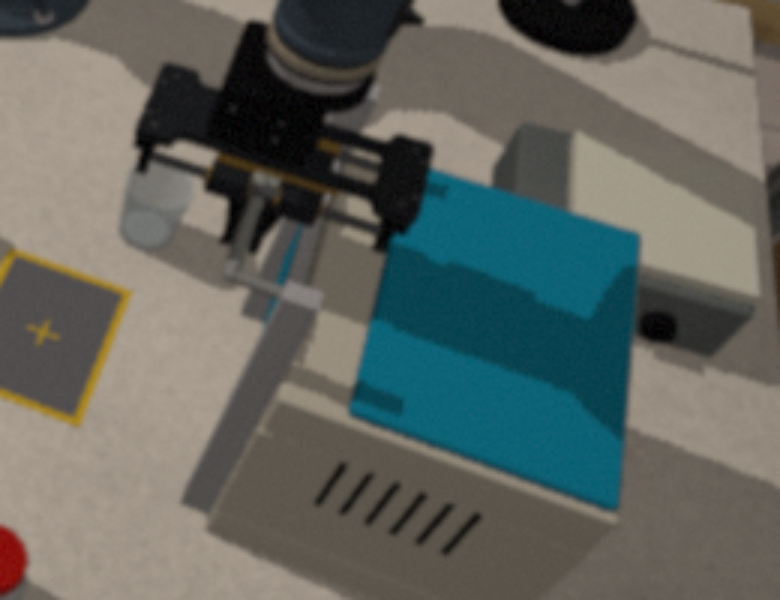

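The crop shows the bar still in the fingers at about (245,240) and raised along the post, so I'll carry on up to the stop.

>>> step_arm(
  slide=[
    [0,0,0.1],
    [0,0,0.2],
    [0,0,0.3],
    [0,0,0.4],
    [0,0,0.48],
    [0,0,0.53],
    [0,0,0.53],
  ],
  turn=[
    [0,0,0],
    [0,0,0],
    [0,0,0],
    [0,0,0],
    [0,0,0],
    [0,0,0],
    [0,0,0],
  ],
)

```text
time: 7.15
position: [0.4687, 0.3015, 0.2505]
tool_rot: [-0.484, 0.514, 0.486, 0.516]
ft_force: [5.6, 7.2, -16.7]
grip_width: 0.0108
```

>>> step_arm(
  slide=[
    [0,0,0.03],
    [0,0,0.05],
    [0,0,0.05],
    [0,0,0.05],
  ],
  turn=[
    [0,0,0],
    [0,0,0],
    [0,0,0],
    [0,0,0],
  ],
)

```text
time: 7.55
position: [0.4685, 0.3015, 0.2507]
tool_rot: [-0.483, 0.515, 0.486, 0.515]
ft_force: [12.0, 10.3, -39.6]
grip_width: 0.011
```

Run:
```python
from h import *
np.set_printoptions(precision=4,suppress=True)
print(get_obs()['ft_force'],get_obs()['position'])
p=vision.camera('wrist');save(p['image'],'wr3.png');W=cloud(p)
for c,r in [(319,130),(319,150),(319,180),(319,200),(319,225)]: print(c,r,w(p,c,r))
```

```text
[ 12.0107  10.265  -39.6195] [0.4685 0.3015 0.2507]
319 130 [0.4267 0.3078 0.0002]
319 150 [ 0.4504  0.3064 -0.0001]
319 180 [0.4231 0.3051 0.2737]
319 200 [0.4319 0.3046 0.2734]
319 225 [0.4431 0.3039 0.2736]
```

View pics/wr3.png

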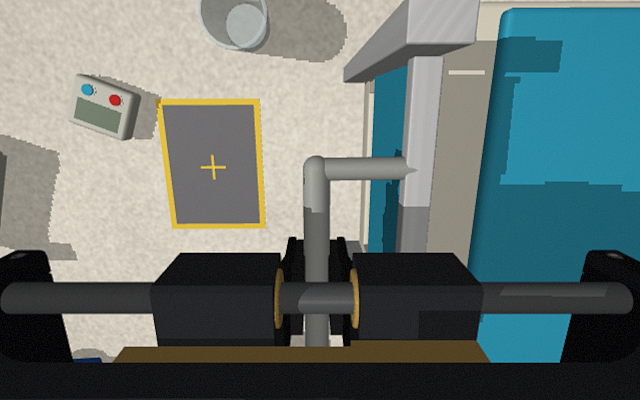

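The bar top is at 0.2735, so its middle is at 0.2675, which is 100 mm up and at the stop. I'll relax the pull, open the jaw and rise clear.

>>> step_arm(
  slide=[
    [0,0,-0.06],
    [0,0,-0.09],
    [0,0,-0.09],
  ],
  turn=[
    [0,0,0],
    [0,0,0],
    [0,0,0],
  ],
)

```text
time: 7.9
position: [0.4687, 0.3015, 0.2487]
tool_rot: [-0.484, 0.514, 0.486, 0.516]
ft_force: [2.4, 6.1, -6.4]
grip_width: 0.011
```

>>> step_arm(
  slide=[
    [0,0,0],
    [0,0,0],
    [0,0,0],
    [0,0,0],
  ],
  turn=[
    [0,0,0],
    [0,0,0],
    [0,0,0],
    [0,0,0],
  ],
  jaw=0.45,
)

```text
time: 8.3
position: [0.4683, 0.2994, 0.2498]
tool_rot: [-0.485, 0.515, 0.485, 0.515]
ft_force: [-0.3, -0.2, 0.3]
grip_width: 0.034
```

>>> step_arm(
  slide=[
    [0,0,0.2],
    [0,0,0.5],
    [0,0,0.6],
    [0,0,0.6],
  ],
  turn=[
    [0,0,0],
    [0,0,0],
    [0,0,0],
    [0,0,0],
  ],
)

```text
time: 8.7
position: [0.4693, 0.3, 0.3113]
tool_rot: [-0.485, 0.513, 0.484, 0.516]
ft_force: [-0.4, -0.8, -0.4]
grip_width: 0.0387
```

Run:
```python
from h import *
np.set_printoptions(precision=4,suppress=True)
p=vision.camera('wrist');save(p['image'],'wr4.png');W=cloud(p)
m=(W[...,2]>.24)&(W[...,2]<.285)&(W[...,1]>.28)&(W[...,1]<.315)&(abs(W[...,0]-.47)<.08);P=W[m];print(len(P),P.min(0),P.max(0),P.mean(0))
```

```text
2836 [0.4136 0.2932 0.2646] [0.5097 0.315  0.2739] [0.456  0.3025 0.2704]
```

View pics/wr4.png

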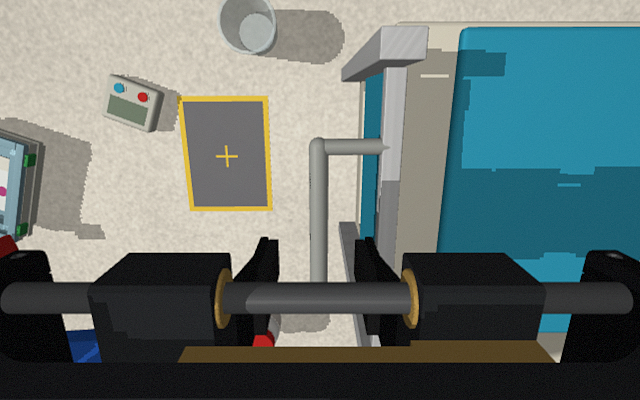

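Sash stays up (bar top 0.2737). Now I'll travel to above the ear.

>>> step_arm(
  slide=[
    [0,-0.4,0],
    [0,-0.8,0],
    [0.1,-1.0,0],
    [0.1,-1.0,0],
  ],
  turn=[
    [0,0,0],
    [0,0,0.02],
    [0,0,0.043],
    [0,0,0.043],
  ],
  jaw=0.6,
)

```text
time: 9.15
position: [0.4784, 0.1973, 0.308]
tool_rot: [-0.549, 0.446, 0.55, 0.444]
ft_force: [-0.4, 0.5, 0.2]
grip_width: 0.0517
```

>>> step_arm(
  slide=[
    [0.1,-0.45,0],
    [0.2,-0.9,0],
    [0.3,-1.0,0],
    [0.3,-1.0,0],
  ],
  turn=[
    [0,0,0],
    [0,0,0],
    [0,0,0],
    [0,0,0],
  ],
)

```text
time: 9.55
position: [0.5092, 0.0991, 0.3086]
tool_rot: [-0.548, 0.446, 0.549, 0.446]
ft_force: [-0.4, 1.7, -0.3]
grip_width: 0.0521
```

>>> step_arm(
  slide=[
    [0.2,-0.45,0],
    [0.4,-0.9,0],
    [0.5,-1.0,0],
    [0.5,-1.0,0],
  ],
  turn=[
    [0,0,0],
    [0,0,0],
    [0,0,0],
    [0,0,0],
  ],
)

```text
time: 9.95
position: [0.5592, 0.0001, 0.3087]
tool_rot: [-0.549, 0.445, 0.55, 0.445]
ft_force: [0.7, 0.1, -1.1]
grip_width: 0.0521
```

>>> step_arm(
  slide=[
    [0.2,-0.45,-0.3],
    [0.4,-0.9,-0.5],
    [0.4,-1.0,-0.5],
    [0.4,-1.0,-0.5],
    [0.4,-1.0,-0.5],
  ],
  turn=[
    [0,0,0],
    [0,0,0],
    [0,0,0],
    [0,0,0],
    [0,0,0],
  ],
)

```text
time: 10.45
position: [0.5977, -0.0978, 0.2597]
tool_rot: [-0.549, 0.444, 0.551, 0.445]
ft_force: [0.9, -0.5, 0.0]
grip_width: 0.0522
```

Run:
```python
from h import *
np.set_printoptions(precision=4,suppress=True)
s=get_obs();print(s['q'],s['position'])
p=vision.camera('wrist');save(p['image'],'wr5.png');W=cloud(p)
for t in ['ear','ear_corner','far_corner','tray','stack']:
    for x in vision.spot_point(p,t)[:2]: print(t,x['p'],x['centre'],w(p,*x['centre']),wz(p,*x['centre'],.07))
m=(W[...,2]>.055)&(W[...,2]<.1)&(abs(W[...,0]-.55)<.04)&(abs(W[...,1]+.115)<.04);P=W[m];print(len(P))
if len(P)>5:
    print(P.min(0),P.max(0),P.mean(0)); T=P[P[:,2]>P[:,2].max()-.004];print(cv2.minAreaRect(T[:,:2].astype(np.float32)*1000))
m=(W[...,2]>.038)&(W[...,2]<.054)&(abs(W[...,0]-.47)<.12)&(abs(W[...,1]+.13)<.11);P=W[m]
print(len(P),cv2.minAreaRect(P[:,:2].astype(np.float32)*1000))
```

```text
[-0.3473  0.4627  1.4392  0.0016  1.2415 -2.1297] [ 0.5977 -0.0978  0.2597]
ear 0.67 [308.5, 133.9] [ 0.5561 -0.1143  0.0805] [ 0.5572 -0.1143  0.07  ]
ear_corner 0.56 [310.3, 127.7] [ 0.5499 -0.1138  0.0802] [ 0.5508 -0.1138  0.07  ]
stack 0.47 [21.9, 110.0] [ 0.5993 -0.419   0.0424] [ 0.5935 -0.3969  0.07  ]
254
[ 0.5407 -0.1206  0.0555] [ 0.5644 -0.1074  0.0822] [ 0.552  -0.1142  0.0792]
((552.9445190429688, -114.04362487792969), (22.489778518676758, 8.940422058105469), 11.772124290466309)
6723 ((471.75439453125, -131.4791259765625), (109.78527069091797, 139.99295043945312), 67.0058364868164)
```

View pics/wr5.png

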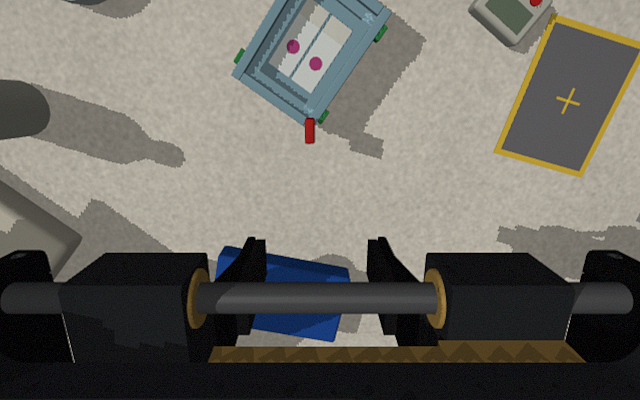

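The wrist view shows the ear at (309,131). Its top centre is at (0.553, -0.114) with z 0.081, where about 0.080 is expected, along 0.21 rad. The rim fit is 140 x 110 at yaw -0.40 and agrees. There were two candidates: the blue-grey tray's ear at scene (281,207) and the orange tray's ear at scene (237,133). I choose the blue-grey one, and this close view confirms it.

>>> step_arm(
  slide=[
    [-0.25,-0.1,-0.3],
    [-0.45,-0.16,-0.6],
    [-0.45,-0.16,-0.9],
    [-0.45,-0.16,-1.0],
    [-0.45,-0.16,-1.0],
    [-0.45,-0.16,-1.0],
  ],
  turn=[
    [0,0,0],
    [0,0,0],
    [0,0,0],
    [0,0,0],
    [0,0,0],
    [0,0,0],
  ],
)

```text
time: 11.35
position: [0.5548, -0.1164, 0.1607]
tool_rot: [0.551, -0.444, -0.549, -0.445]
ft_force: [-0.1, 0.8, 0.7]
grip_width: 0.0518
```

Run:
```python
from h import *
from scipy.spatial.transform import Rotation as R
np.set_printoptions(precision=4,suppress=True)
s=get_obs();M=R.from_quat(s['tool_rot']).as_matrix();print(s['position'],np.arctan2(M[1,2],M[0,2])-np.pi/2, M[:,0])
p=vision.camera('wrist');save(p['image'],'wr6.png');
p=vision.camera('scene');save(cv2.resize(p['image'][130:260,200:360],None,fx=4,fy=4),'sc6.png')
```

```text
[ 0.5548 -0.1164  0.1607] 0.21084289146215363 [ 0.0024 -0.001  -1.    ]
```

View pics/wr6.png

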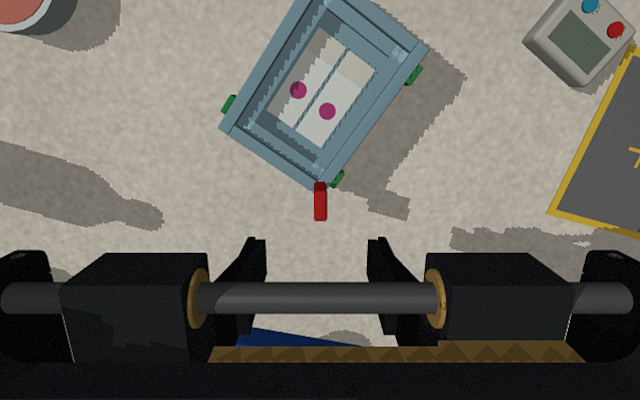

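View pics/sc6.png

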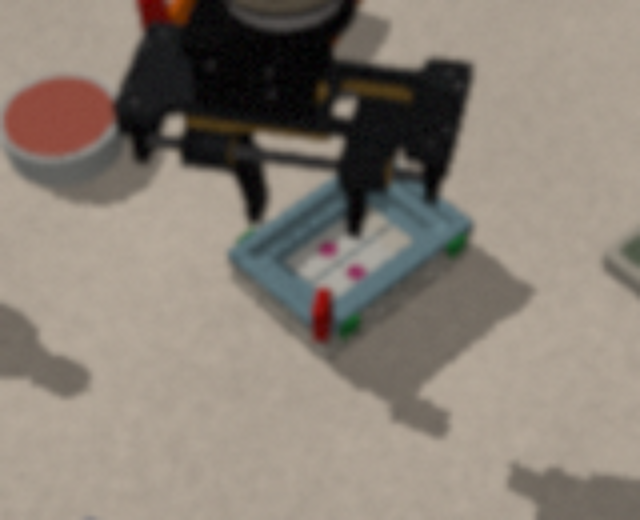

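>>> step_arm(
  slide=[
    [-0.02,0.02,-0.2],
    [-0.02,0.02,-0.4],
    [-0.02,0.02,-0.6],
    [-0.02,0.02,-0.8],
    [-0.02,0.02,-0.9],
    [-0.02,0.02,-0.9],
  ],
  turn=[
    [0,0,0],
    [0,0,0],
    [0,0,0],
    [0,0,0],
    [0,0,0],
    [0,0,0],
  ],
)

```text
time: 12.05
position: [0.5513, -0.114, 0.0691]
tool_rot: [-0.549, 0.445, 0.55, 0.445]
ft_force: [-0.1, 0.5, -0.5]
grip_width: 0.0525
```

>>> step_arm(
  slide=[
    [0,0,-0.1],
    [0,0,-0.17],
    [0,0,-0.17],
    [0,0,-0.17],
  ],
  turn=[
    [0,0,0],
    [0,0,0],
    [0,0,0],
    [0,0,0],
  ],
)

```text
time: 12.45
position: [0.5514, -0.1142, 0.0527]
tool_rot: [0.55, -0.445, -0.55, -0.445]
ft_force: [-0.4, 0.9, 0.6]
grip_width: 0.0523
```

Run:
```python
from h import *
np.set_printoptions(precision=4,suppress=True)
s=get_obs();print(s['position'],s['ft_force'])
p=vision.camera('wrist');save(p['image'],'wr7.png');
```

```text
[ 0.5514 -0.1142  0.0527] [-0.4052  0.9228  0.5809]
```

View pics/wr7.png

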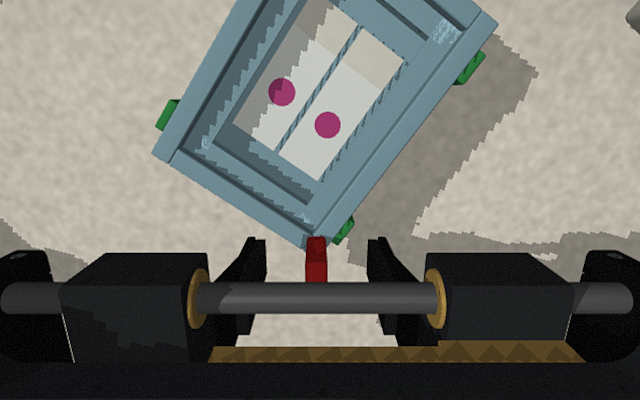

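The ear sits centred between the fingers at column 316. Closing the jaw.

>>> step_arm(
  slide=[
    [0,0,0],
    [0,0,0],
    [0,0,0],
    [0,0,0],
    [0,0,0],
    [0,0,0],
    [0,0,0],
    [0,0,0],
    [0,0,0],
    [0,0,0],
  ],
  turn=[
    [0,0,0],
    [0,0,0],
    [0,0,0],
    [0,0,0],
    [0,0,0],
    [0,0,0],
    [0,0,0],
    [0,0,0],
    [0,0,0],
    [0,0,0],
  ],
  jaw=0,
  newtons=58,
)

```text
time: 13.5
position: [0.5514, -0.1142, 0.0526]
tool_rot: [0.55, -0.445, -0.55, -0.445]
ft_force: [0.5, 0.1, -0.3]
grip_width: 0.0096
```

```bash
cat > peel.py <<'E'
from h import *
from scipy.spatial.transform import Rotation as R
# tcp commanded/measured now, far corner pivot
s=get_obs();tcp=s['position']
yaw=-0.401;c=np.array([.5515,-.1142,0])-R.from_euler('z',yaw).apply([.068,.048,0])
far=c+R.from_euler('z',yaw).apply([-.068,-.048,0]);far[2]=.040
d=np.array([np.cos(yaw+.62),np.sin(yaw+.62),0]);n=np.cross(d,[0,0,1])
print('t',s['time'],'tcp',tcp,s['ft_force'],s['grip_width'],'c',c,'far',far,'n',n)
for a in [.02,.04,.06,.08,.1,.12,.14,.16]:
    dl=R.from_rotvec(n*a).apply(tcp-far)+far-tcp
    print(a,'slide',np.round(dl/.1,3),'turn',np.round(n*a/2/np.pi,4))
E
python3 peel.py
```

```text
t 13.5 tcp [ 0.55139267 -0.11423291  0.05255176] [ 0.46988616  0.0657557  -0.34337717] 0.009591270229319219 c [ 0.47015808 -0.13184915  0.        ] far [ 0.38881616 -0.14949829  0.04      ] n [ 0.21725362 -0.97611519  0.        ]
0.02 slide [-0.003 -0.001  0.033] turn [ 0.0007 -0.0031  0.    ]
0.04 slide [-0.006 -0.001  0.066] turn [ 0.0014 -0.0062  0.    ]
0.06 slide [-0.01  -0.002  0.1  ] turn [ 0.0021 -0.0093  0.    ]
0.08 slide [-0.015 -0.003  0.133] turn [ 0.0028 -0.0124  0.    ]
0.1 slide [-0.02  -0.005  0.165] turn [ 0.0035 -0.0155  0.    ]
0.12 slide [-0.026 -0.006  0.198] turn [ 0.0041 -0.0186  0.    ]
0.14 slide [-0.033 -0.007  0.231] turn [ 0.0048 -0.0217  0.    ]
0.16 slide [-0.04  -0.009  0.263] turn [ 0.0055 -0.0249  0.    ]
```

>>> step_arm(
  slide=[
    [-0.001,0,0.016],
    [-0.003,-0.001,0.033],
    [-0.005,-0.001,0.05],
    [-0.006,-0.001,0.066],
    [-0.008,-0.002,0.083],
    [-0.01,-0.002,0.1],
    [-0.013,-0.003,0.116],
    [-0.015,-0.003,0.133],
    [-0.018,-0.004,0.149],
    [-0.02,-0.005,0.165],
    [-0.02,-0.005,0.165],
    [-0.02,-0.005,0.165],
  ],
  turn=[
    [0.0003,-0.0016,0],
    [0.0007,-0.0031,0],
    [0.001,-0.0047,0],
    [0.0014,-0.0062,0],
    [0.0017,-0.0078,0],
    [0.0021,-0.0093,0],
    [0.0024,-0.0109,0],
    [0.0028,-0.0124,0],
    [0.0031,-0.014,0],
    [0.0035,-0.0155,0],
    [0.0035,-0.0155,0],
    [0.0035,-0.0155,0],
  ],
)

```text
time: 14.7
position: [0.5494, -0.1145, 0.0692]
tool_rot: [0.571, -0.417, -0.527, -0.472]
ft_force: [1.7, 1.2, -1.6]
grip_width: 0.0097
```

```bash
cat > look.py <<'E'
import sys
from h import *
np.set_printoptions(precision=4,suppress=True)
n=sys.argv[1]
s=get_obs();print(s['time'],s['position'],s['ft_force'],s['grip_width'])
p=vision.camera('wrist');save(p['image'],n+'w.png')
p=vision.camera('scene');save(cv2.resize(p['image'][130:260,200:360],None,fx=4,fy=4),n+'s.png')
E
python3 look.py pk1
python3 - <<'E'
from h import *
np.set_printoptions(precision=4,suppress=True)
p=vision.camera('wrist');W=cloud(p)
# rim plane: sample blue-grey pixels
hsv=cv2.cvtColor(p['image'],cv2.COLOR_RGB2HSV)
yaw=-.401;c=np.array([.47016,-.13185]);R2=np.array([[np.cos(yaw),-np.sin(yaw)],[np.sin(yaw),np.cos(yaw)]])
L=(W[...,:2]-c)@R2
rim=(W[...,2]>.03)&(abs(L[...,0])<.069)&(abs(L[...,1])<.049)&((abs(L[...,0])>.064)|(abs(L[...,1])>.045))
P=np.c_[L[rim],W[rim][:,2]];print(len(P))
A=np.c_[P[:,:2],np.ones(len(P))];k=np.ones(len(P),bool)
for _ in range(5):
    x=np.linalg.lstsq(A[k],P[k,2],rcond=None)[0];k=abs(A@x-P[:,2])<.003
print(x,k.sum(),'ear rim top z',x@[.068,.048,1],'far',x@[-.068,-.048,1])
E
```

```text
14.7 [ 0.5494 -0.1145  0.0692] [ 1.6627  1.1511 -1.5594] 0.009740544413176391
12660
[0.6901 0.4797 0.081 ] 603 ear rim top z 0.15099242668817903 far 0.011096509659988832
```

View pics/pk1w.png

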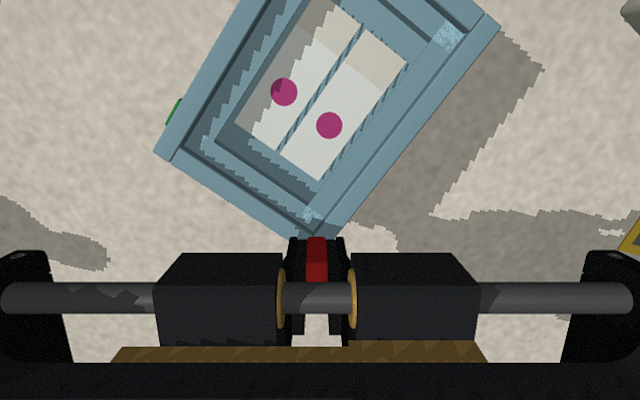

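View pics/pk1s.png

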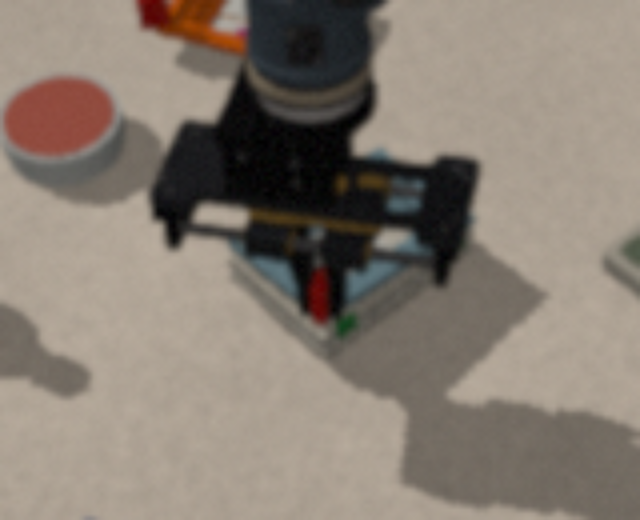

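```bash
cat > rim.py <<'E'
from h import *
np.set_printoptions(precision=4,suppress=True)
p=vision.camera('wrist');W=cloud(p)
im=p['image'].astype(int)
hsv=cv2.cvtColor(p['image'],cv2.COLOR_RGB2HSV)
m=(hsv[...,0]>90)&(hsv[...,0]<110)&(hsv[...,1]>50)&(hsv[...,2]>90)&(W[...,2]>.03)
yaw=-.401;c=np.array([.47016,-.13185]);R2=np.array([[np.cos(yaw),-np.sin(yaw)],[np.sin(yaw),np.cos(yaw)]])
L=(W[...,:2]-c)@R2
for a,b in [((.045,.069),(.02,.05)),((.05,.069),(-.05,.0)),((0,.03),(.044,.05)),((-.03,0),(.044,.05)),((-.07,-.04),(.044,.05)),((0,.03),(-.05,-.044)),((-.03,0),(-.05,-.044)),((-.07,-.03),(-.05,-.044))]:
    k=m&(L[...,0]>a[0])&(L[...,0]<a[1])&(L[...,1]>b[0])&(L[...,1]<b[1])
    z=W[k][:,2]
    if len(z)>5: print(a,b,len(z),np.percentile(z,[50,80,95]))
E
python3 rim.py
```

```text
(0.045, 0.069) (0.02, 0.05) 2164 [0.0566 0.0635 0.0643]
(0.05, 0.069) (-0.05, 0.0) 4025 [0.0581 0.0605 0.0617]
(0, 0.03) (0.044, 0.05) 720 [0.0606 0.0614 0.0622]
(-0.03, 0) (0.044, 0.05) 811 [0.0582 0.059  0.0597]
(-0.07, -0.04) (0.044, 0.05) 930 [0.0549 0.0558 0.0566]
(0, 0.03) (-0.05, -0.044) 716 [0.0551 0.0559 0.0567]
(-0.03, 0) (-0.05, -0.044) 311 [0.0533 0.0539 0.0545]
```

Rim heights put the ear corner about 17 mm up and the far corner about 0.4 mm up, so the peel condition is met. Next I'll lift off slowly past the last clip.

>>> step_arm(
  slide=[
    [0,0,0.02],
    [0,0,0.04],
    [0,0,0.06],
    [0,0,0.08],
    [0,0,0.1],
    [0,0,0.13],
    [0,0,0.16],
    [0,0,0.2],
    [0,0,0.25],
    [0,0,0.3],
    [0,0,0.3],
  ],
  turn=[
    [0,0,0],
    [0,0,0],
    [0,0,0],
    [0,0,0],
    [0,0,0],
    [0,0,0],
    [0,0,0],
    [0,0,0],
    [0,0,0],
    [0,0,0],
    [0,0,0],
  ],
)

```text
time: 16.0
position: [0.5499, -0.1149, 0.1]
tool_rot: [0.572, -0.416, -0.527, -0.472]
ft_force: [-0.2, 0.4, -2.3]
grip_width: 0.0101
```

```bash
python3 look.py pk2; python3 rim.py
```

```text
16.0 [ 0.5499 -0.1149  0.1   ] [-0.1594  0.4037 -2.3362] 0.010121563969583096
(0.045, 0.069) (0.02, 0.05) 2158 [0.0868 0.0938 0.0946]
(0.05, 0.069) (-0.05, 0.0) 4073 [0.0881 0.0907 0.092 ]
(0, 0.03) (0.044, 0.05) 699 [0.0908 0.0916 0.0923]
(-0.03, 0) (0.044, 0.05) 815 [0.0883 0.0891 0.0898]
(-0.07, -0.04) (0.044, 0.05) 917 [0.0849 0.0858 0.0866]
(0, 0.03) (-0.05, -0.044) 780 [0.0851 0.086  0.0868]
(-0.03, 0) (-0.05, -0.044) 351 [0.0832 0.0839 0.0845]
```

View pics/pk2w.png

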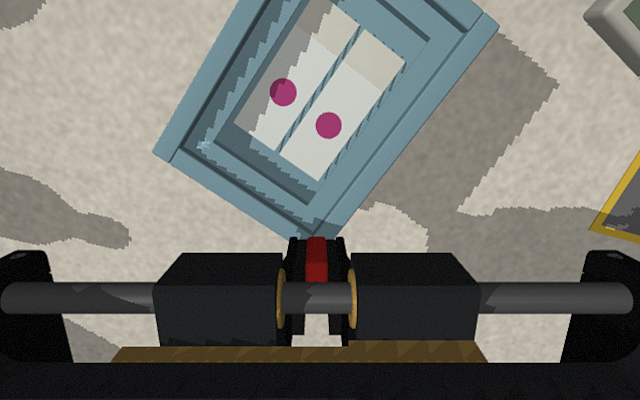

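View pics/pk2s.png

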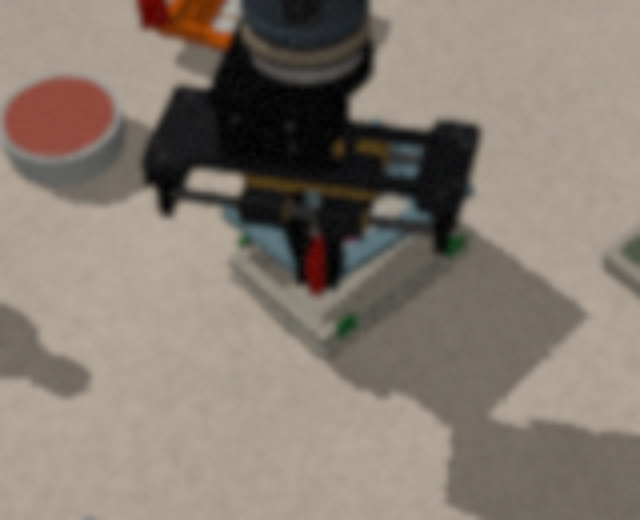

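Peeled free: the stack with its clips stands in place, and the tray is held rigidly. Now raise, level and carry.

>>> step_arm(
  slide=[
    [0,0,0.1],
    [0,0,0.2],
    [0,0,0.3],
    [0,0,0.4],
    [0,0,0.4],
    [0,0,0.4],
    [0,0,0.4],
  ],
  turn=[
    [0,0,0],
    [0,0,0],
    [-0.001,0.004,0],
    [-0.002,0.008,0],
    [-0.003,0.012,0],
    [-0.0035,0.0155,0],
    [-0.0035,0.0155,0],
  ],
)

```text
time: 16.85
position: [0.5502, -0.1147, 0.1396]
tool_rot: [0.55, -0.444, -0.549, -0.445]
ft_force: [0.6, -1.4, -3.2]
grip_width: 0.0096
```

>>> step_arm(
  slide=[
    [0,0.1,0],
    [0,0.25,0],
    [-0.01,0.4,0],
    [-0.02,0.55,0],
    [-0.03,0.7,0],
    [-0.03,0.85,0],
    [-0.03,0.95,0],
    [-0.03,1.0,0],
  ],
  turn=[
    [0,0,0],
    [0,0,0],
    [0,0,0],
    [0,0,0],
    [0,0,0],
    [0,0,0],
    [0,0,0],
    [0,0,0],
  ],
)

```text
time: 17.65
position: [0.5463, -0.0133, 0.1391]
tool_rot: [-0.55, 0.444, 0.55, 0.444]
ft_force: [0.0, 0.1, -2.1]
grip_width: 0.0099
```

>>> step_arm(
  slide=[
    [0,0.1,0],
    [0,0.25,0],
    [-0.01,0.4,0],
    [-0.02,0.55,0],
    [-0.03,0.7,0],
    [-0.03,0.85,0],
    [-0.03,0.95,0],
    [-0.03,1.0,0],
  ],
  turn=[
    [0,0,0],
    [0,0,0],
    [0,0,0],
    [0,0,0],
    [0,0,0],
    [0,0,0],
    [0,0,0],
    [0,0,0],
  ],
)

```text
time: 18.45
position: [0.5433, 0.0866, 0.1391]
tool_rot: [0.55, -0.444, -0.55, -0.444]
ft_force: [0.1, -0.1, -1.4]
grip_width: 0.0099
```

>>> step_arm(
  slide=[
    [0,0.1,0],
    [0,0.25,-0.05],
    [0,0.4,-0.08],
    [0,0.55,-0.1],
    [0,0.7,-0.13],
    [0,0.8,-0.15],
    [0,0.85,-0.15],
    [0,0.85,-0.15],
    [0,0.85,-0.15],
    [0,0.85,-0.15],
  ],
  turn=[
    [0,0,0],
    [0,0,0],
    [0,0,0],
    [0,0,0],
    [0,0,0],
    [0,0,0],
    [0,0,0],
    [0,0,0],
    [0,0,0],
    [0,0,0],
  ],
)

```text
time: 19.45
position: [0.5435, 0.1698, 0.1242]
tool_rot: [0.55, -0.445, -0.549, -0.445]
ft_force: [0.1, 0.1, -1.9]
grip_width: 0.0094
```

Run:
```python
from h import *
from scipy.spatial.transform import Rotation as R
np.set_printoptions(precision=4,suppress=True)
s=get_obs();M=R.from_quat(s['tool_rot']).as_matrix()
print(s['time'],s['position'],s['ft_force'],s['moment'],s['grip_width'],M[:,0],s['joint_velocities'])
p=vision.camera('wrist');save(p['image'],'fw.png');W=cloud(p)
c=s['position'][:2]-[.0813,.0176]
yaw=-.401;R2=np.array([[np.cos(yaw),-np.sin(yaw)],[np.sin(yaw),np.cos(yaw)]])
hsv=cv2.cvtColor(p['image'],cv2.COLOR_RGB2HSV)
m=(hsv[...,0]>90)&(hsv[...,0]<110)&(hsv[...,1]>50)&(hsv[...,2]>90)&(W[...,2]>.1)
L=(W[...,:2]-c)@R2
for a,b in [((.05,.069),(-.05,.0)),((0,.03),(.044,.05)),((-.03,0),(.044,.05)),((-.07,-.04),(.044,.05)),((0,.03),(-.05,-.044)),((-.03,0),(-.05,-.044))]:
    k=m&(L[...,0]>a[0])&(L[...,0]<a[1])&(L[...,1]>b[0])&(L[...,1]<b[1])
    z=W[k][:,2]
    if len(z)>5: print(a,b,len(z),np.percentile(z,[50,80,95]))
P=W[m&(abs(L[...,0])<.09)&(abs(L[...,1])<.07)];print('rect',cv2.minAreaRect(P[:,:2].astype(np.float32)*1000))
p=vision.camera('scene');save(p['image'],'fs.png')
p=vision.camera('top');save(p['image'],'ft.png');W=cloud(p)
m=(W[...,2]>.034)&(W[...,2]<.056)&(abs(W[...,0]-.47)<.12)&(abs(W[...,1]+.13)<.11);P=W[m]
print('stack',len(P),cv2.minAreaRect(P[:,:2].astype(np.float32)*1000),np.median(P[:,2]))
for t in ['slide_box','oil','jar','wash','petri','timer','beaker']:
    r=vision.silhouettes(p,t); print(t,[(round(x['p'],2),np.round(x['centre']),w(p,*x['centre'])) for x in r[:1]])
```

```text
19.45 [0.5435 0.1698 0.1242] [ 0.0848  0.1233 -1.8948] [ 0.0959 -0.1526  0.0272] 0.009395063522353243 [ 0.0002 -0.0002 -1.    ] [-0.0038 -0.0016  0.0005  0.0019  0.0006 -0.0006]
(0.05, 0.069) (-0.05, 0.0) 3538 [0.119  0.1201 0.1207]
(0, 0.03) (0.044, 0.05) 725 [0.1199 0.1204 0.1209]
(-0.03, 0) (0.044, 0.05) 827 [0.1197 0.1203 0.1208]
(-0.07, -0.04) (0.044, 0.05) 883 [0.1196 0.1202 0.1208]
(0, 0.03) (-0.05, -0.044) 676 [0.1196 0.1202 0.1207]
(-0.03, 0) (-0.05, -0.044) 281 [0.1196 0.1201 0.1206]
rect ((464.1105651855469, 152.89540100097656), (99.98411560058594, 139.6029052734375), 66.63517761230469)
stack 540 ((470.5867919921875, -133.98255920410156), (106.60225677490234, 139.9898223876953), 66.22772216796875) 0.041874487416560746
slide_box [(0.85, array([350., 129.]), array([ 0.7726, -0.1198,  0.0354]))]
oil [(0.52, array([267., 232.]), array([0.4586, 0.1257, 0.1026]))]
jar [(0.89, array([245., 146.]), array([0.7136, 0.1939, 0.0783]))]
wash [(0.97, array([462., 180.]), array([ 0.6055, -0.4346,  0.1227]))]
petri [(0.94, array([438., 238.]), array([ 0.4391, -0.3901,  0.0327]))]
timer [(0.94, array([291., 254.]), array([0.3873, 0.0606, 0.0222]))]
beaker [(0.66, array([267., 230.]), array([0.4649, 0.1253, 0.1018]))]
```

View pics/fs.png

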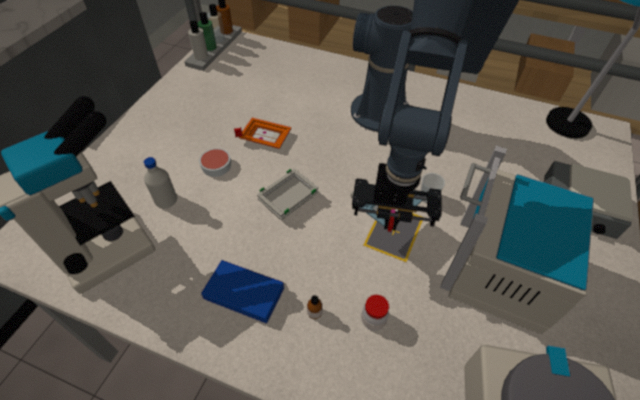

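View pics/fw.png

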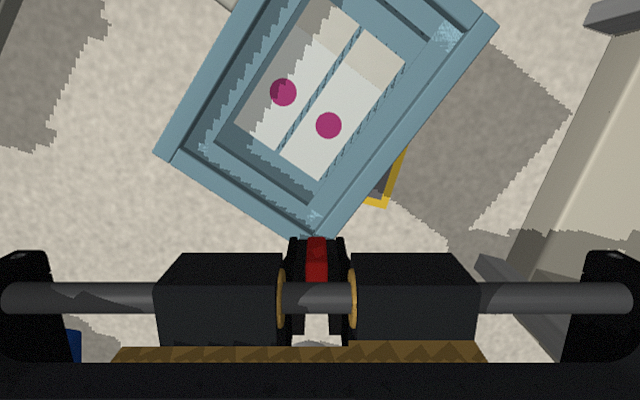

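View pics/ft.png

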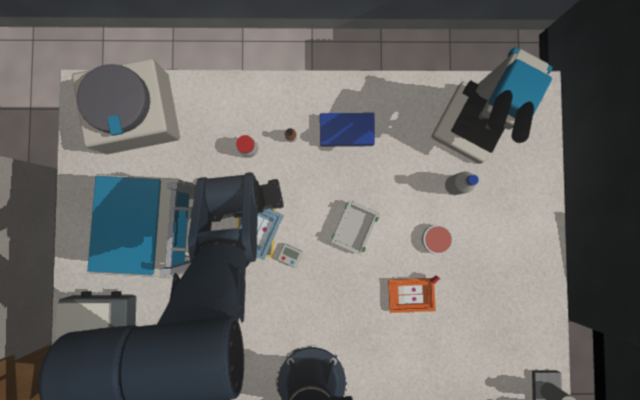

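The tray is level, with its rim within 1 mm all round. Its underside is about 0.096 m up, its centre is at (0.464, 0.153), 22 mm from the mark. The stack stands where it was, and the sash handle is raised at scene (475,180). I'll check the handle height once more and hand in.

>>> step_arm(
  slide=[
    [0,0,0],
    [0,0,0],
    [0,0,0],
  ],
  turn=[
    [0,0,0],
    [0,0,0],
    [0,0,0],
  ],
)

```text
time: 20.25
position: [0.5434, 0.1703, 0.124]
tool_rot: [0.55, -0.445, -0.55, -0.445]
ft_force: [-0.2, -0.6, -2.0]
grip_width: 0.0098
```

Run:
```python
from h import *
np.set_printoptions(precision=4,suppress=True)
p=vision.camera('scene');W=cloud(p)
m=(W[...,2]>.15)&(W[...,2]<.285)&(W[...,1]>.285)&(W[...,1]<.309)&(abs(W[...,0]-.47)<.05);P=W[m];print('bar',len(P),P.min(0),P.max(0))
for t in ['oil','beaker']:
    for x in vision.silhouettes(p,t)[:1]: print(t,x['p'],x['centre'],w(p,*x['centre']))
s=get_obs();print(s['time'],s['position'],s['ft_force'],s['grip_width'])
hand_in()
```

```text
bar 176 [0.4212 0.295  0.2634] [0.5197 0.3088 0.2729]
oil 0.79 [310.8, 307.0] [0.7724 0.0637 0.0507]
beaker 0.7 [431.1, 180.3] [0.2893 0.2318 0.0445]
20.4 [0.5433 0.1704 0.124 ] [-0.2935  0.2022 -2.3472] 0.009439324497166933
the job is handed in; nothing more can be done
```

I raised the sash to its stop, peeled the tray off by its red ear, and handed the job in at 20.4 s with the tray held level over the mark. The hand-in gives no verdict, so these are my own last checks:

- **Sash:** the handle bar's top is at 0.273 m, which puts the sash about 100 mm up. It stayed there after I let go.
- **Peel:** while the far corner was only about 0.4 mm up, the ear corner was already about 17 mm up. I then lifted slowly past the last clip.
- **Tray:** it is gripped at 58 N and level, with the rim heights I could see within about 1 mm. Its underside is about 96 mm above the bench, and its centre is about 22 mm from the mark's centre. I chose that offset to keep the gripper clear of the handle.
- **Stack:** it stands flat, within about 3 mm of where it started.
- **Other things:** none shows any displacement in the pictures. In the last top view the detector put the oil bottle and beaker on the tray. The scene camera put the oil bottle in its old place. The beaker's reading there was off because the gripper partly hid it, but by eye it had not moved.

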